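# Clear the grinding slab and bring out the rolling pin

## Robot

A 7-joint arm with a two-finger parallel gripper is mounted at the origin on the work surface. World frame = base frame: x ahead of the robot, y to its left, z up, the work surface at z = 0. Lengths are in m, angles in degrees, forces in N, time in s.
With the tool pointing down it reaches from about 0.4 to 0.875 m from the base axis. Payload 19.3 kg.
Tool frame: the origin (TCP) lies on the centre line of the jaws, within the pads' length; the fingertips stand robot.tip_reach ahead of it and the grasp point (between the pads) is the TCP (robot.tip_reach is the distance from the TCP to the fingertips, in m); z points along the fingers, y is the line along which they close (so a half turn about z gives the same grasp; the last joint's range is limited). The gripper opens to 85 mm and grips with 20 to 120 N. Pads are 22 mm wide; open, the fingers measure 114 mm over their backs; the gripper's body (76 mm by 85 mm) begins 54 mm behind the grasp point. The pads swing forward as they close: fully open they stand 13 mm farther back than shut.
Start: joints at [67.254, 29.874, -2.08, 91.645, 1.215, 58.505, -6.463], TCP at [0.201, -0.592, 0.25] pointing down, gripper open.
Joint ranges: [-166.77, 166.77], [-17.47, 122.26], [-85.68, 81.53], [9.62, 139.38], [-72.42, 252.41], [9.2, 110.78], [-144.41, 144.41]. Speed limits (degrees/s): [108.29, 108.29, 136.94, 136.94, 172.46, 172.46, 172.46].

## Interface

Orientations are given as [roll, pitch, yaw] about the fixed x, y, z axes, in that order (R = Rz(yaw) Ry(pitch) Rx(roll)).
In Python, from rig import robot, imaging gives the robot as it stands. The module is installed in compiled form; this text tells all that it offers.
- The arm moves only by the tool carry_out, never from a script. Its argument "rows" is a list of rows, each a list of 5 numbers: the finger opening in mm, from 0 to 85.4, then the shift along the tool's x, y, z in mm, then the turn about the tool's z in degrees. A call has 1 to 10 rows; each row shifts and turns the commanded pose from where the row before left it, along the tool's axes as they then stand; what a row does not reach is not made up. A row lasts 1/8 s, in which the tool goes at most 62.5 mm and 10.7 degrees, less where a joint would pass 70% of its speed; a pose out of reach is approached as far as the arm can. A call is refused whole if a number of a shift passes 62.5 or a number of a turn 10.7, either way. A call with a gripper value outside its range is refused whole. The fingers move at their own pace and stop on an object; "force" is the grip in N (left out, the last holds). Time passes only in rows, so rows that do not move let the fingers close. It gives the time, the measured TCP pose, the force, the opening and the grip force at its end, in the units of the state.
- robot.get_obs(): the state, without advancing time (a new reading comes with each control period).
- imaging.get_image(name): name is "scene" or "top" or "wrist"; returns a dict with "color" (480x640x3 uint8, red, green, blue), "fx", "fy", "cx", "cy" (pixels), "dist_coeffs" ([k1, k2, p1, p2, k3] as OpenCV has them; the pictures are not rectified), "world_to_cam" (4x4, takes a point from world to camera coordinates). Camera axes: x right, y down, z forward; pixel columns grow to the right and rows downward; lengths in m; the calibration is good to about 2 mm. A picture is of the moment at which its call begins. There is no depth.
- robot.job_done(): hands the job in; it is judged then, once.
The state is a dict: "time_s": time; "joint_pos": joint angles; "qd": joint speeds; "effort": joint torques, N m; "position": TCP position; "tcp_rot": TCP orientation; "ft_force": force on the tool from outside, world axes, zero at the start; "wrist_torque": the same for the moment, N m; "opening": finger opening in m; "finger_force": force on a finger pad.
Only numpy, scipy, OpenCV 4.12 (cv2) and the standard library are available. Lean on these libraries where they do the work, as an engineer would, in place of code of your own. Each camera call takes 0.05 s, during which the arm holds its last target. There are 200 camera calls.

## Task

Make the grinding slab ready for rolling: with the scraper block sweep the four loose coconut-shell chips off the slab into the steel tray at its end (no fingers on the chips), and stand the scraper back on the slab where it was. Then draw the rolling pin out of the half-covered chest, slanting it up through the opening outer end first because it is longer than the opening, and finish while still holding it level and still, about a hand's breadth above the middle of the swept part of the slab, carried by the gripper alone. Leave everything else where it stands.

Things in the scene. Friction and masses are not known exactly. Their poses are not given: they have to be found in the camera images.
- slab: Fixed grey granite slab, 260 (its x) by 420 (its y) by 60 high, flat top. Origin: centre of its underside. The stone roller and the scraper stand on its +y half, the chips lie on its -y half (x -55 to 55, y -175 to -30), the tray stands against its -y end. The swept part lies between the scraper's place and the -y end; its middle is about x 0, y -85.
- tray: Fixed open steel tray, 200 (x) by 120 (y), rim 28 high, walls and floor 3 thick, on the counter, its near rim 5 from the slab's -y end face and 32 below the slab's top. Origin: centre of its underside. Same yaw as the slab.
- scraper: Loose wooden scraper block, 180 to 290 g, upright on the slab on its flat rubber sole: block 160 long (its x) by 36 thick (its y) by 30 high, with a grip rib on top 120 long (x) by 22 thick (y), from 30 to 70 above the sole. Origin: centre of the sole; z up. Its long side lies roughly along the slab's x. It sweeps with its long side faces.
- chip1: One of four loose, dark brown coconut-shell chips, slightly arched, 30 by 22 by 7 high, 12 g. Origin: centre of its underside.
- chip2: One of four loose, dark brown coconut-shell chips, slightly arched, 30 by 22 by 7 high, 12 g. Origin: centre of its underside.
- chip3: One of four loose, dark brown coconut-shell chips, slightly arched, 30 by 22 by 7 high, 12 g. Origin: centre of its underside.
- chip4: One of four loose, dark brown coconut-shell chips, slightly arched, 30 by 22 by 7 high, 12 g. Origin: centre of its underside.
- chest: Fixed dark wooden chest, 340 (its x) by 160 (its y), walls and floor 10 thick, walls 85 high outside, 75 inside. A fixed half top covers the -x end (to the robot) up to x = -10; the hinged leaf lies folded back flat on it, so there it is solid from 85 to 109 high. Open mouth: x -10 to 160, y -70 to 70. Origin: centre of its underside; +x points to the open end, away from the robot.
- pin: Loose round wooden rolling pin, 300 long, 140 to 260 g, flat on the chest's floor roughly along the chest's x, its -x half under the fixed top. Barrel 34 in diameter and 192 long in the middle, then at each end a handle 54 long, 18 to 23 in diameter. Origin: its middle, on its axis, 17 above the chest's floor (27 above its underside); x along the axis to the chest's open end.
- pin_outer (a point): End of the rolling pin under the chest's open mouth: on its axis, 150 from the middle along +x.
- pin_inner (a point): Other end of the rolling pin, under the half top: on its axis, 150 from the middle along -x.
- roller: Grey stone roller, 76 in diameter, 220 long, 2.6 kg, lying across the +y end of the slab, its axis along its x; its top is 76 above the slab's top. Origin: middle of its underside. Leave alone.
- bowl: Glass bowl, 110 across, 58 high. Origin: centre of its underside. Leave alone.
- potlid: Aluminium pot lid lying flat, 156 across, 40 high with its knob. Origin: centre of its underside. Leave alone.
- tiffin: Closed plastic tiffin box, 126 by 176 by 61 high. Origin: centre of its underside. Leave alone.
- tumbler: Steel tumbler, 72 across, 95 high, to the right of the chest. Origin: centre of its underside. Leave alone.
- shell: Half coconut shell standing open side up, 116 across, 46 high. Origin: centre of its underside. Leave alone.
- dabba: Round closed steel spice box, 156 across, 86 high with its knob, beyond the chest on the right. Origin: centre of its underside. Leave alone.

How it is judged:
By the outcome, as a careful person would: the job done as asked, in the order asked, and still so for the second after the job is handed in, while the arm keeps its last pose, push and grip.
It also fails if it takes over 56 s, if anything falls off the work surface, if the arm or the gripper's body presses on something with over 40 N, if the wrist force passes 120 N, or if a joint passes its speed limit or range.

## Working session

There is one attempt and no reset: what is moved stays moved. The work goes in short steps, Python scripts to look and compute and a tool call to move; the robot and the scene stay as the last step left them, time stands still between calls to the robot, and variables do not carry over. Pictures are saved under pics/ and viewed, at most 10 in all, crops included, and the job is handed in when it is done.

Besides the shell and the picture viewer there is one more tool, called after "Emit:" by a JSON object that holds its "api" and its "payload", one argument or row to a line. carry_out: Moves the arm, as the interface text tells. Its arguments: {"type":"object","properties":{"rows":{"type":"array"},"force":{"type":"number"}},"required":["rows"]}

```bash
mkdir -p pics; python3 - <<'E'
from rig import robot, imaging
import cv2, numpy as np
print(robot.get_obs(), robot.tip_reach)
for n in ("scene","top"):
    im=imaging.get_image(n); cv2.imwrite(f"pics/{n}0.png",im["color"][:,:,::-1])
    np.save(f"{n}.npy",im,allow_pickle=True)
    print(n,im["fx"],im["cx"],im["cy"],im["dist_coeffs"],np.round(im["world_to_cam"],3).tolist())
E
```

```text
{'time_s': 0.0, 'joint_pos': array([67.25386132, 29.90735874, -2.07837817, 91.6732716 ,  1.21363752,
       58.50364923, -6.46261852]), 'qd': array([ 0.03751643,  0.01174546, -0.02749892, -0.01168408, -0.01180438,
        0.03083865, -0.07048839]), 'effort': array([ 2.82152563e-03, -9.27092314e+01,  1.98036723e+00, -3.69930124e+01,
        1.77401322e-02,  8.25597032e-03, -2.86361910e-05]), 'position': array([ 0.20047528, -0.59165158,  0.24974904]), 'tcp_rot': array([-1.79937941e+02,  5.03626938e-03,  1.87205775e+01]), 'ft_force': array([ 0.92262857,  0.30146665, -0.07156004]), 'wrist_torque': array([-0.02661042,  0.04433722,  0.01420467]), 'finger_force': 0.0, 'opening': 0.08534658229083798} 0.019
scene 554.361558771843 318.492091784373 247.8888780784412 [-0.11299449  0.          0.          0.          0.        ] [[0.661, 0.75, 0.01, -0.324], [0.565, -0.49, -0.664, -0.284], [-0.493, 0.445, -0.748, 1.746], [0.0, 0.0, 0.0, 1.0]]
top 440.5101905344989 323.5333665118792 248.41360261133272 [-0.0471196  0.         0.         0.         0.       ] [[0.055, -0.998, 0.002, -0.082], [-0.977, -0.054, -0.206, 0.542], [0.206, 0.009, -0.979, 1.085], [0.0, 0.0, 0.0, 1.0]]
```

View pics/scene0.png

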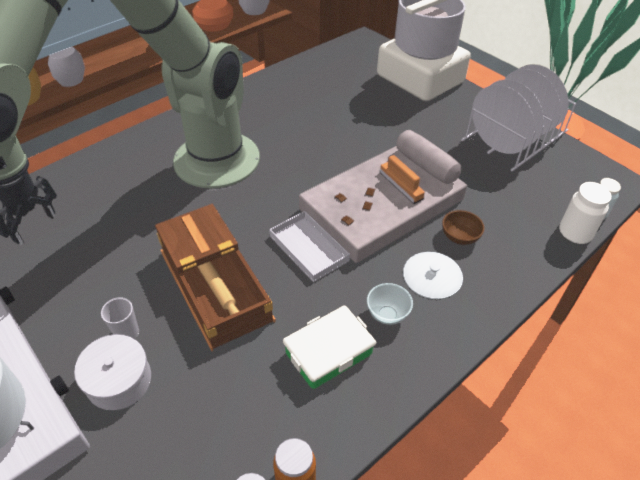

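View pics/top0.png

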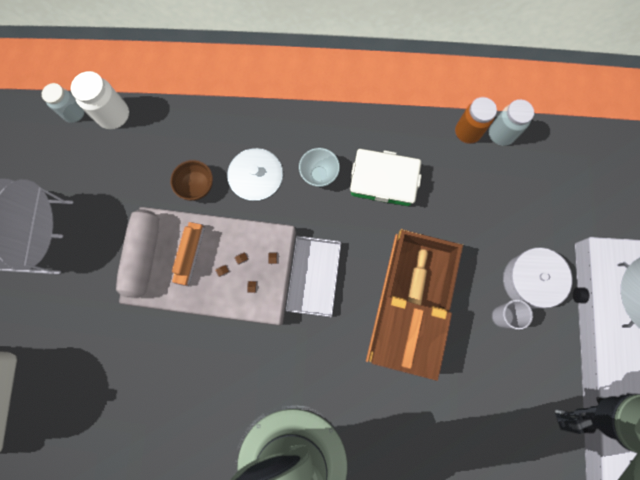

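The scene view shows the slab at about (385,195), tray (308,246) and chest (215,275) with the pin in its mouth. The top view shows the slab corners near (130,208), (295,226), (280,323) and (120,303), the scraper at (187,252), the chips at (223,270), (241,258), (273,258) and (252,287), and the chest from (400,232) to (438,378) with the pin's outer end at (424,252). Next I'll enlarge both areas.

```bash
python3 - <<'E'
import cv2
im=cv2.imread("pics/top0.png")
cv2.imwrite("pics/slab.png",cv2.resize(im[195:335,110:350],None,fx=3.3,fy=3.3,interpolation=cv2.INTER_CUBIC))
a=cv2.resize(im[222:387,360:470],None,fx=3.6,fy=3.6,interpolation=cv2.INTER_CUBIC)
s=cv2.imread("pics/scene0.png")
b=cv2.resize(s[200:350,150:280],None,fx=3,fy=3.6*165/150*1.0,interpolation=cv2.INTER_CUBIC)
print(a.shape,b.shape)
h=min(a.shape[0],b.shape[0]);cv2.imwrite("pics/chest.png",cv2.hconcat([a[:h],b[:h]]))
E
```

```text
(594, 396, 3) (594, 390, 3)
```

View pics/slab.png

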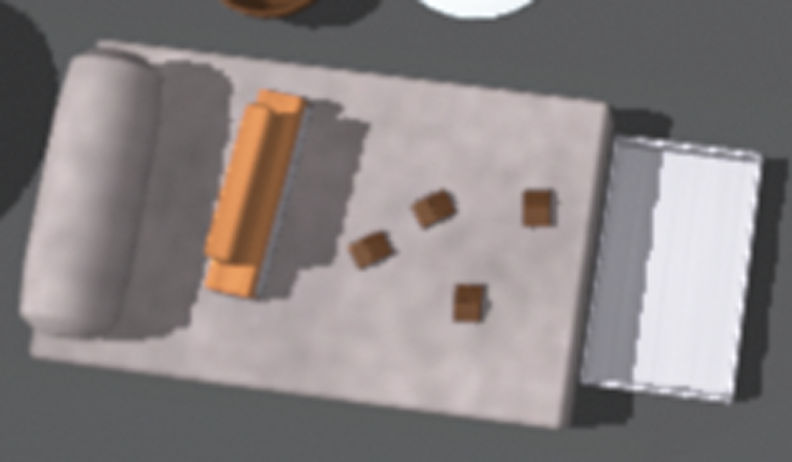

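View pics/chest.png

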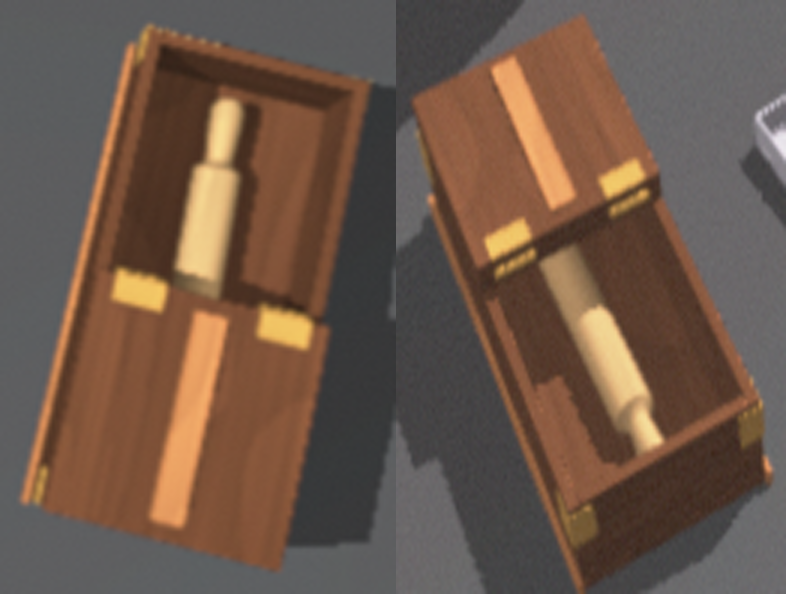

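The slab crop shows the end corners at (608,105) and (565,428), scraper front edge (305,97)–(255,298), and chips at (372,249), (435,208), (538,208) and (470,302). The chest crop shows rim far corners (150,27) and (370,82), with the pin axis running from (229,98) to (199,293).

```bash
cat > h.py <<'E'
import numpy as np, cv2
from scipy.optimize import least_squares
def ray(im,px):
    K=np.array([[im["fx"],0,im["cx"]],[0,im["fy"],im["cy"]],[0,0,1]]);d=np.array(im["dist_coeffs"])
    u=cv2.undistortPoints(np.array(px,float).reshape(-1,1,2),K,d)[:,0]
    T=im["world_to_cam"];R=T[:3,:3];c=-R.T@T[:3,3]
    return c,np.c_[u,np.ones(len(u))]@R
def at(im,px,z):
    c,r=ray(im,px);z=np.broadcast_to(z,len(r));return c+r*((z-c[2])/r[:,2])[:,None]
def pix(im,P):
    K=np.array([[im["fx"],0,im["cx"]],[0,im["fy"],im["cy"]],[0,0,1]]);T=im["world_to_cam"]
    return cv2.projectPoints(np.array(P,float),cv2.Rodrigues(T[:3,:3])[0],T[:3,3],K,np.array(im["dist_coeffs"]))[0][:,0]
def fit(W,L):  # 2D pose from world pts W and local pts L
    W,L=np.array(W)[:,:2],np.array(L)[:,:2]
    f=lambda p:(L@np.array([[np.cos(p[2]),np.sin(p[2])],[-np.sin(p[2]),np.cos(p[2])]])+p[:2]-W).ravel()
    s=least_squares(f,[*W.mean(0),0]);return s.x[:2],np.degrees(s.x[2]),np.round(s.fun*1000,1)
E
python3 - <<'E'
from h import *
im=np.load("top.npy",allow_pickle=True).item()
S=lambda l:np.array(l)/3.3+[110,195]; C=lambda l:np.array(l)/3.6+[360,222]
print("cam",ray(im,[[320,240]])[0])
w=at(im,S([[100,42],[608,105],[565,428],[30,350]]),.06)
print("slab",fit(w,[[.13,.21],[.13,-.21],[-.13,-.21],[-.13,.21]]))
w=at(im,S([[762,152],[735,402]]),.028)
print("tray -y corners",w)
print("chips",at(im,S([[372,249],[435,208],[538,208],[470,302]]),.065)[:,:2])
# scraper: block top -y corners z=.09 (305,97)(255,298); rib top outline z .13
print("block edge",at(im,S([[305,97],[255,298]]),.09)[:,:2])
print("rib top",at(im,S([[258,103],[275,107],[237,262],[207,255]]),.13)[:,:2])
print("chest far rim",at(im,C([[150,27],[370,82]]),.085)[:,:2],"near top",at(im,C([[285,572],[42,502]]),.109)[:,:2],"lid edge",at(im,C([[107,270],[328,322]]),.109)[:,:2])
print("pin axis",at(im,C([[230,97],[198,295]]),.027)[:,:2], "shoulder",at(im,C([[218,165]]),.035))
E
```

```text
cam [ 0.31047527 -0.06175751  1.1737329 ]
slab (array([0.48734173, 0.24289292]), np.float64(-4.3413793586691085), array([ 4.9,  2.2,  3.2, -4.2, -2.6,  0.2, -5.5,  1.8]))
tray -y corners [[ 0.57392375 -0.09655219  0.028     ]
 [ 0.37279948 -0.08490248  0.028     ]]
chips [[0.47197263 0.20184274]
 [0.50681397 0.15605418]
 [0.51127029 0.0760653 ]
 [0.43528609 0.12245494]]
block edge [[0.58372481 0.25998745]
 [0.42622576 0.28042125]]
rib top [[0.56714125 0.28277684]
 [0.56477163 0.26967925]
 [0.44738565 0.28405019]
 [0.45125066 0.30670411]]
chest far rim [[ 0.59969371 -0.24841659]
 [ 0.56841221 -0.40509129]] near top [[ 0.23283249 -0.33979692]
 [ 0.26928547 -0.1800564 ]] lid edge [[ 0.42326713 -0.21853794]
 [ 0.39627533 -0.36775613]]
pin axis [[ 0.56492962 -0.31873932]
 [ 0.41740608 -0.29688916]] shoulder [[ 0.51195645 -0.30858517  0.035     ]]
```

Emit:
{"api": "carry_out", "payload": {
  "rows": [
    [85,50,0,0,8.9],
    [85,50,0,0,8.9],
    [85,50,0,0,8.9],
    [85,45,-20,0,0],
    [85,40,-40,0,0],
    [85,25,-55,0,0],
    [85,0,-58,0,0],
    [85,0,-58,0,0],
    [85,0,-58,0,0],
    [85,0,-58,0,0]
  ]
}}

```text
time_s: 1.35
position: [0.5042, -0.2362, 0.2501]
tcp_rot: [-180.0, 0.0, -8.0]
ft_force: [0.9, 0.5, 1.3]
opening: 0.085
finger_force: 0.0
```

```bash
cat >> h.py <<'E'
def to(p,yaw=None):
    from rig import robot
    o=robot.get_obs();q=o["position"];r,pt,y=o["tcp_rot"]
    a=np.radians(y);d=np.array(p)-q
    print("t%.2f"%o["time_s"],"pos",np.round(q,4),"rot",np.round(o["tcp_rot"],2),"j",np.round(o["joint_pos"]),"open %.4f f %.1f"%(o["opening"],o["finger_force"]),"ft",np.round(o["ft_force"],1))
    print("tool shift mm",np.round(1000*np.array([d[0]*np.cos(a)+d[1]*np.sin(a),d[0]*np.sin(a)-d[1]*np.cos(a),-d[2]]),1),"turn",None if yaw is None else round(y-yaw,1))
E
python3 -c "from h import *; to([.507,.287,.2],-8)"
```

```text
t1.35 pos [ 0.5042 -0.2362  0.2501] rot [-1.7999e+02  1.0000e-02 -7.9800e+00] j [ 19.  24.   1. 102.  -0.  54. -79.] open 0.0850 f 0.0 ft [0.9 0.5 1.3]
tool shift mm [ -69.9 -518.6   50.1] turn 0.0
```

Emit:
{"api": "carry_out", "payload": {
  "rows": [
    [85,-7,-52,0,0],
    [85,-7,-52,0,0],
    [85,-7,-52,0,0],
    [85,-7,-52,0,0],
    [85,-7,-52,0,0],
    [85,-7,-52,0,0],
    [85,-7,-52,5,0],
    [85,-7,-52,15,0],
    [85,-7,-52,15,0],
    [85,-7,-51,15,0]
  ]
}}

```text
time_s: 2.6
position: [0.5067, 0.2871, 0.1996]
tcp_rot: [180.0, 0.0, -8.0]
ft_force: [-0.2, 0.8, 0.4]
opening: 0.0851
finger_force: 0.0
```

Emit:
{"api": "carry_out", "payload": {
  "rows": [
    [60,0,0,0,0],
    [60,0,0,0,0]
  ]
}}

```text
time_s: 2.85
position: [0.5069, 0.285, 0.2]
tcp_rot: [180.0, 0.0, -8.0]
ft_force: [-0.3, -1.3, -0.3]
opening: 0.0602
finger_force: 0.0
```

```bash
python3 - <<'E'
from h import *
from rig import imaging
im=imaging.get_image("wrist"); np.save("w.npy",im,allow_pickle=True)
cv2.imwrite("pics/w1.png",im["color"][:,:,::-1])
to([.507,.287,.115],-8)
c=lambda x,y,s=-8:[.507+x*np.cos(np.radians(s))-y*np.sin(np.radians(s)),.287+x*np.sin(np.radians(s))+y*np.cos(np.radians(s))]
print(pix(im,[[*c(x,y),.13] for x,y in((.06,.011),(.06,-.011),(-.06,-.011),(-.06,.011))]).round())
E
```

```text
t2.90 pos [0.5072 0.2845 0.2003] rot [179.96  -0.    -8.03] j [ -30.   29.   -8.  101.    5.   50. -138.] open 0.0601 f 0.0 ft [ 0.2 -0.5  0.2]
tool shift mm [-0.6 -2.4 85.3] turn -0.0
[[290. 154.]
 [335. 154.]
 [332. 367.]
 [294. 367.]]
```

View pics/w1.png

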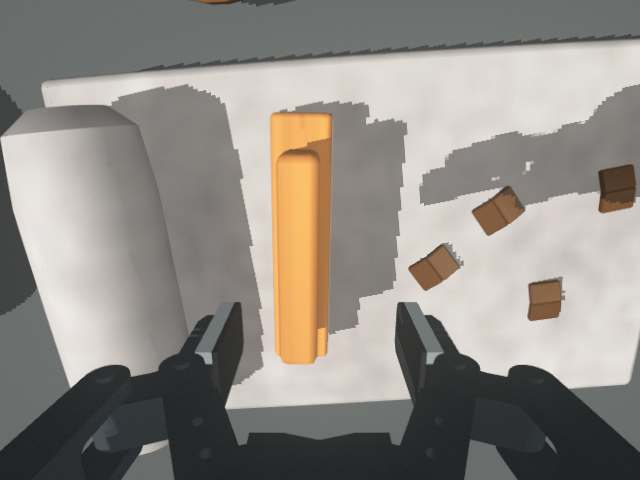

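The wrist view shows the rib centred at column 298, rows 150–362, about 14 px left of my prediction. That puts the scraper about 6.5 mm further in +y, with its yaw matching; the slab is 4° off the tool's yaw.

Emit:
{"api": "carry_out", "payload": {
  "rows": [
    [60,1,-9,20,0],
    [60,0,0,25,0],
    [60,0,0,25,0],
    [60,0,0,15,0],
    [10,0,0,0,0],
    [10,0,0,0,0],
    [10,0,0,0,0],
    [10,0,0,0,0]
  ],
  "force": 60
}}

```text
time_s: 3.9
position: [0.5095, 0.2944, 0.1159]
tcp_rot: [-180.0, -0.0, -8.0]
ft_force: [-0.6, -0.3, 3.0]
opening: 0.0212
finger_force: 61.7
```

```bash
python3 -c "from h import *; to([.475,.040,.115],-4)"
```

```text
t3.90 pos [0.5095 0.2944 0.1159] rot [-1.7997e+02 -4.0000e-02 -7.9800e+00] j [ -31.   36.   -7.  103.    6.   41. -139.] open 0.0212 f 61.7 ft [-0.6 -0.3  3. ]
tool shift mm [  1.2 256.8   0.9] turn -4.0
```

Emit:
{"api": "carry_out", "payload": {
  "rows": [
    [10,0,0,0,-4],
    [10,-2,20,0,0],
    [10,-3,30,0,0],
    [10,-3,30,0,0],
    [10,-3,30,0,0],
    [10,-2,30,0,0],
    [10,-2,30,0,0],
    [10,-2,30,0,0],
    [10,0,30,0,0],
    [10,0,26,0,0]
  ]
}}

```text
time_s: 5.15
position: [0.4745, 0.0388, 0.1158]
tcp_rot: [-180.0, -0.1, -4.0]
ft_force: [1.1, 3.0, 2.0]
opening: 0.021
finger_force: 61.5
```

Emit:
{"api": "carry_out", "payload": {
  "rows": [
    [10,0,0,0,0],
    [10,0,0,0,0]
  ]
}}

```text
time_s: 5.4
position: [0.4745, 0.0387, 0.1158]
tcp_rot: [180.0, -0.0, -4.1]
ft_force: [-1.0, -4.1, 7.2]
opening: 0.0207
finger_force: 62.2
```

```bash
python3 - <<'E'
from h import *
from rig import imaging
to([.5095,.2944,.1159],-8)
s=imaging.get_image("scene")["color"][170:300,240:440,::-1];t=imaging.get_image("top")["color"][195:335,200:370,::-1]
cv2.imwrite("pics/sw.png",cv2.hconcat([cv2.resize(s,(400,300),interpolation=2),cv2.resize(t,(390,300),interpolation=2)]))
E
```

```text
t5.40 pos [0.4745 0.0387 0.1158] rot [ 1.7995e+02 -4.0000e-02 -4.1100e+00] j [  -5.   29.   -9.  120.    8.   32. -114.] open 0.0207 f 62.2 ft [-1.  -4.1  7.2]
tool shift mm [ 1.660e+01 -2.576e+02 -1.000e-01] turn 3.9
```

View pics/sw.png

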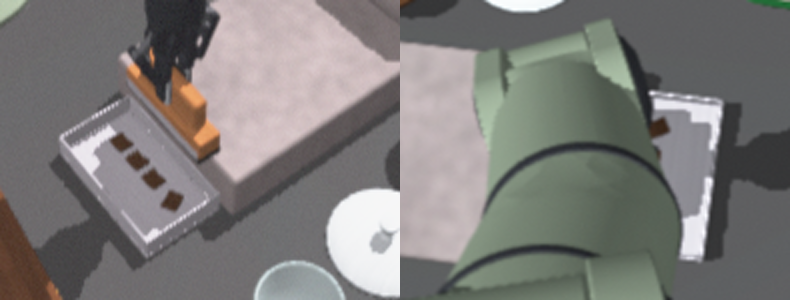

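All four chips lie in the tray, at (121,142), (138,160), (153,180) and (172,200) in the left panel. I'll lift the scraper a little and take it back.

Emit:
{"api": "carry_out", "payload": {
  "rows": [
    [10,0,0,-5,0],
    [10,2,-40,0,0],
    [10,3,-45,0,0],
    [10,3,-45,0,0],
    [10,3,-45,0,0],
    [10,3,-45,0,0],
    [10,3,-37,0,0],
    [10,0,0,0,4],
    [10,0,0,2,0],
    [10,0,0,1,0]
  ]
}}

```text
time_s: 6.75
position: [0.5093, 0.2946, 0.1172]
tcp_rot: [180.0, 0.0, -7.9]
ft_force: [-0.5, -0.0, -2.8]
opening: 0.0214
finger_force: 60.9
```

```bash
python3 -c "from h import *; to([.5095,.2944,.1159],-8)"
```

```text
t6.75 pos [0.5093 0.2946 0.1172] rot [ 1.7998e+02  1.0000e-02 -7.9400e+00] j [ -31.   36.   -7.  103.    6.   41. -139.] open 0.0214 f 60.9 ft [-0.5 -0.  -2.8]
tool shift mm [0.2 0.2 1.3] turn 0.1
```

Emit:
{"api": "carry_out", "payload": {
  "rows": [
    [10,0,0,1.4,0],
    [10,0,0,0,0],
    [60,0,0,0,0],
    [60,0,0,0,0],
    [60,0,0,0,0],
    [60,0,0,-30,0],
    [60,0,0,-50,0],
    [60,0,20,-50,0],
    [60,0,50,0,0],
    [60,0,50,0,0]
  ]
}}

```text
time_s: 8.0
position: [0.4925, 0.1753, 0.2465]
tcp_rot: [-180.0, -0.1, -7.9]
ft_force: [0.6, 0.6, -0.1]
opening: 0.06
finger_force: 0.0
```

Emit:
{"api": "carry_out", "payload": {
  "rows": [
    [60,5,55,0,0],
    [60,5,55,0,0],
    [60,5,55,0,0],
    [60,5,55,0,0],
    [60,5,55,0,0],
    [60,5,50,0,0],
    [60,5,50,0,0],
    [60,5,50,0,0],
    [60,5,40,0,0],
    [60,3,9,0,0]
  ]
}}

```text
time_s: 9.25
position: [0.4736, -0.3021, 0.2458]
tcp_rot: [180.0, 0.0, -8.2]
ft_force: [-0.3, 0.2, -0.5]
opening: 0.0599
finger_force: 0.0
```

```bash
python3 - <<'E'
from h import *
from rig import imaging
im=imaging.get_image("wrist"); np.save("w.npy",im,allow_pickle=True)
t=imaging.get_image("top")["color"][195:335,110:350,::-1]
cv2.imwrite("pics/w2.png",cv2.hconcat([cv2.resize(im["color"][:,:,::-1],(480,360),interpolation=3),cv2.resize(t,(310,360))]))
to([.476,-.3055,.027],-8.4)
u=np.array([np.cos(np.radians(-8.4)),np.sin(np.radians(-8.4))]);m=np.array([.4165,-.2968])
print("axis pts d=150,96,60 px*.75",(pix(im,[[*(m+u*d),.027] for d in(.15,.096,.06)])*.75).round(1))
E
```

```text
t9.35 pos [ 0.4744 -0.3     0.2457] rot [-1.7999e+02  1.0000e-02 -8.0400e+00] j [ 24.  24.   3. 102.  -1.  54. -70.] open 0.0604 f 0.0 ft [ 0.1  0.9 -0. ]
tool shift mm [  2.4   5.2 218.7] turn 0.4
axis pts d=150,96,60 px*.75 [[241.2  74. ]
 [240.9 123.7]
 [240.8 154.4]]
```

View pics/w2.png

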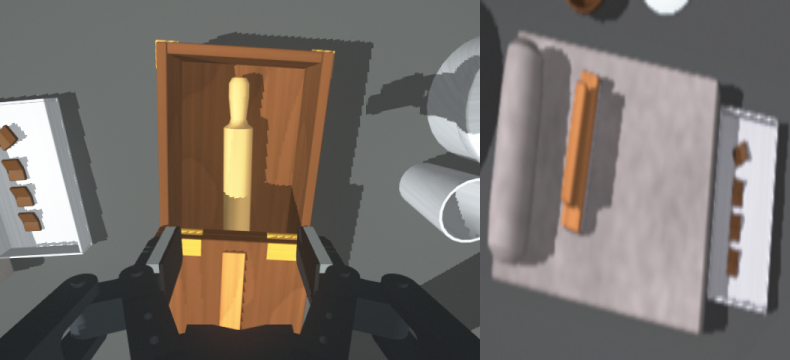

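The wrist view has the pin axis at column 237.5, outer end at row 77 and shoulder at row 127, which is 3 mm nearer and 3.5 mm further left than predicted. The right panel shows the scraper back in its place and the chips in the tray. Next I'll descend onto the barrel, 60 mm outward of the pin's middle.

Emit:
{"api": "carry_out", "payload": {
  "rows": [
    [60,-1,2,30,0.3],
    [60,0,0,45,0],
    [60,0,0,45,0],
    [60,0,0,45,0],
    [60,0,0,35,0],
    [60,0,0,11,0],
    [60,0,0,0,0]
  ]
}}

```text
time_s: 10.22
position: [0.4735, -0.3007, 0.0352]
tcp_rot: [-180.0, 0.0, -8.2]
ft_force: [0.3, -0.4, -0.4]
opening: 0.0599
finger_force: 0.0
```

Emit:
{"api": "carry_out", "payload": {
  "rows": [
    [25,0,0,0,0],
    [25,0,0,0,0],
    [25,0,0,0,0],
    [25,0,0,0,0]
  ],
  "force": 25
}}

```text
time_s: 10.72
position: [0.4739, -0.3016, 0.0364]
tcp_rot: [180.0, -0.1, -8.3]
ft_force: [-0.9, 1.7, 9.1]
opening: 0.0333
finger_force: 23.9
```

```bash
python3 -c "from h import *; to([.473,-.302,.034],-8.4)"
```

```text
t10.72 pos [ 0.4739 -0.3016  0.0364] rot [ 1.7998e+02 -1.2000e-01 -8.2900e+00] j [ 25.  42.   1. 109.  -2.  29. -70.] open 0.0333 f 23.9 ft [-0.9  1.7  9.1]
tool shift mm [-0.9  0.5  2.4] turn 0.1
```

Emit:
{"api": "carry_out", "payload": {
  "rows": [
    [25,0,0,-5,0],
    [25,0,0,-10,0],
    [25,0,0,-10,0],
    [25,0,0,-10,0],
    [25,0,0,0,0]
  ]
}}

```text
time_s: 11.35
position: [0.4736, -0.3017, 0.0709]
tcp_rot: [180.0, -0.1, -8.3]
ft_force: [0.5, 0.1, -2.4]
opening: 0.0332
finger_force: 25.2
```

```bash
python3 - <<'E'
from h import *
from rig import imaging
to([.473,-.302,.034],-8.4)
s=imaging.get_image("scene")["color"][190:350,140:290,::-1];t=imaging.get_image("wrist")["color"][:,:,::-1]
cv2.imwrite("pics/l1.png",cv2.hconcat([cv2.resize(s,(400,426),interpolation=2),cv2.resize(t,(400,426),interpolation=3)]))
E
```

```text
t11.35 pos [ 0.4736 -0.3017  0.0709] rot [ 1.7997e+02 -8.0000e-02 -8.2800e+00] j [ 25.  39.   2. 109.  -2.  32. -70.] open 0.0332 f 25.2 ft [ 0.5  0.1 -2.4]
tool shift mm [-0.5  0.4 36.9] turn 0.1
```

View pics/l1.png

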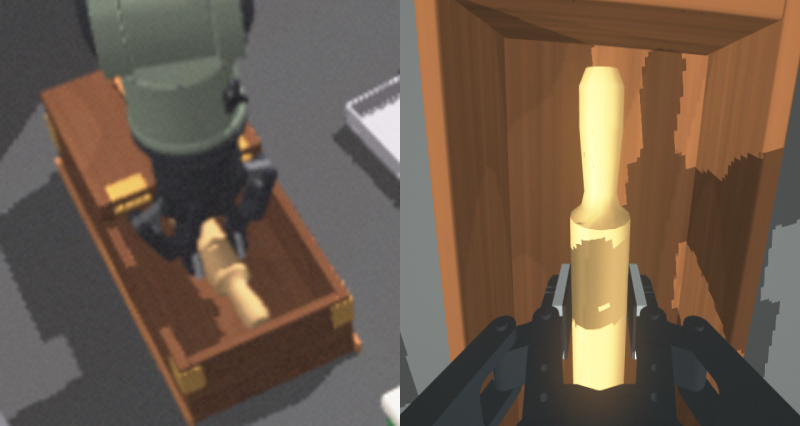

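The pin is gripped on the barrel and off the floor, still about level, with its outer end at (600,70) in the right panel. I'll raise it further with a light grip so that the half top's edge or gravity slants it.

Emit:
{"api": "carry_out", "payload": {
  "rows": [
    [25,0,0,-5,0],
    [25,0,0,-4,0],
    [25,0,0,-4,0],
    [25,0,0,-4,0],
    [25,0,0,-4,0],
    [25,0,0,-4,0],
    [25,0,0,0,0]
  ],
  "force": 20
}}

```text
time_s: 12.32
position: [0.4733, -0.3016, 0.0952]
tcp_rot: [180.0, -0.0, -8.3]
ft_force: [0.1, 0.0, -1.8]
opening: 0.0331
finger_force: 24.4
```

```bash
cat > ang.py <<'E'
from h import *
from rig import imaging, robot
import sys
to([.473,-.302,.1],-8.4)
im=imaging.get_image("wrist");o=robot.get_obs();q=o["position"];y=np.radians(o["tcp_rot"][2])
g=im["color"].astype(int);m=(g[:,:,0]>150)&(g[:,:,0]-g[:,:,2]>35)&(g[:,:,1]>130)
n,l,st,c=cv2.connectedComponentsWithStats(m[:,200:440].astype(np.uint8))
k=1+np.argmax(st[1:,4]);print("tip row",st[k,1],"widths",[(r,int((l[r]==k).sum())) for r in range(0,430,30)])
for a in (0,5,10,15,20,25,30):
    A=np.radians(a);f=q+[0,0,-.009]
    P=lambda s,h:f+np.array([np.cos(A)*np.cos(y)*s-np.sin(A)*h*np.cos(y),np.cos(A)*np.sin(y)*s-np.sin(A)*h*np.sin(y),np.sin(A)*s+np.cos(A)*h])
    print(a,"tip top,ctr,shoulder",pix(im,[P(.09,.009),P(.09,0),P(.036,.017)]).round().tolist())
cv2.imwrite(sys.argv[1],im["color"][:,:,::-1])
E
python3 ang.py pics/l2.png
```

```text
t12.32 pos [ 0.4733 -0.3016  0.0952] rot [ 1.7999e+02 -3.0000e-02 -8.2800e+00] j [ 25.  36.   2. 108.  -2.  35. -70.] open 0.0331 f 24.4 ft [ 0.1  0.  -1.8]
tool shift mm [-0.2  0.4 -4.8] turn 0.1
tip row 73 widths [(0, 0), (30, 0), (60, 0), (90, 78), (120, 82), (150, 80), (180, 70), (210, 60), (240, 97), (270, 100), (300, 82), (330, 78), (360, 80), (390, 80), (420, 74)]
0 tip top,ctr,shoulder [[315.0, 68.0], [315.0, 71.0], [315.0, 251.0]]
5 tip top,ctr,shoulder [[315.0, 68.0], [315.0, 69.0], [315.0, 259.0]]
10 tip top,ctr,shoulder [[315.0, 72.0], [315.0, 70.0], [315.0, 268.0]]
15 tip top,ctr,shoulder [[314.0, 79.0], [315.0, 73.0], [315.0, 278.0]]
20 tip top,ctr,shoulder [[314.0, 91.0], [314.0, 80.0], [315.0, 289.0]]
25 tip top,ctr,shoulder [[314.0, 107.0], [314.0, 91.0], [315.0, 301.0]]
30 tip top,ctr,shoulder [[313.0, 129.0], [314.0, 106.0], [315.0, 313.0]]
```

```bash
python3 - <<'E'
from h import *
from rig import imaging
s=imaging.get_image("scene")["color"][190:350,140:290,::-1];t=cv2.imread("pics/l2.png")
cv2.imwrite("pics/l3.png",cv2.hconcat([cv2.resize(s,(400,426),interpolation=2),cv2.resize(t,(400,426),interpolation=3)]))
E
```

```text
(no output)
```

View pics/l3.png

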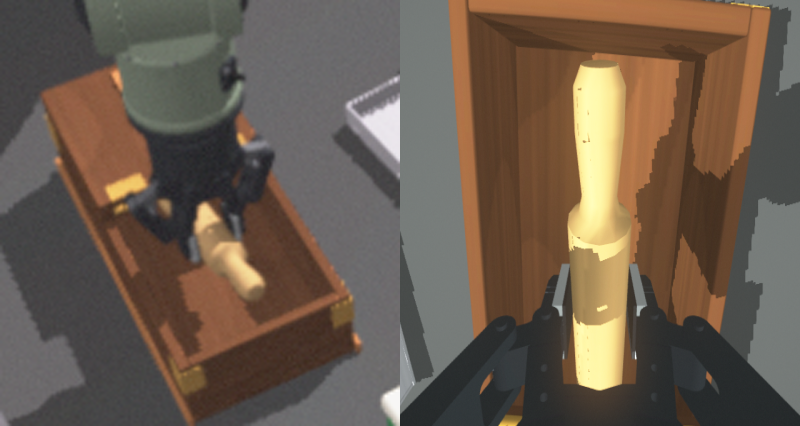

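The pin is now slanted outer end up by about 10–15° (outer end at (600,65), shoulder at (600,235) in the right panel). I'll pull it out along that slant.

Emit:
{"api": "carry_out", "payload": {
  "rows": [
    [25,0,0,-4,0],
    [25,5,0,-3,0],
    [25,12,0,-4,0],
    [25,15,0,-5,0],
    [25,15,0,-5,0]
  ]
}}

```text
time_s: 13.05
position: [0.521, -0.3083, 0.1163]
tcp_rot: [180.0, -0.0, -8.3]
ft_force: [0.3, -0.4, -2.6]
opening: 0.0328
finger_force: 24.4
```

Emit:
{"api": "carry_out", "payload": {
  "rows": [
    [25,15,0,-5,0],
    [25,15,0,-5,0],
    [25,15,0,-5,0],
    [25,15,0,-6,0],
    [25,15,0,-6,0],
    [25,15,0,-6,0]
  ]
}}

```text
time_s: 13.8
position: [0.61, -0.3211, 0.1493]
tcp_rot: [-180.0, -0.0, -8.3]
ft_force: [-1.3, 0.5, -2.5]
opening: 0.0327
finger_force: 24.4
```

Emit:
{"api": "carry_out", "payload": {
  "rows": [
    [25,15,0,-6,0],
    [25,15,0,-6,0],
    [25,15,0,-6,0],
    [25,10,0,-5,0],
    [25,0,0,0,0]
  ]
}}

```text
time_s: 14.42
position: [0.6638, -0.3289, 0.172]
tcp_rot: [180.0, -0.0, -8.3]
ft_force: [0.2, 0.8, -2.2]
opening: 0.0325
finger_force: 24.5
```

```bash
python3 ang.py pics/p1.png; python3 - <<'E'
from h import *
from rig import imaging
for n in("scene","top"):
    im=imaging.get_image(n);np.save(n+"1.npy",im,allow_pickle=True);cv2.imwrite(f"pics/{n}1.png",im["color"][:,:,::-1])
E
```

```text
t14.43 pos [ 0.6638 -0.3289  0.172 ] rot [ 1.80e+02 -3.00e-02 -8.25e+00] j [ 20.  45.   3.  75.  -3.  59. -75.] open 0.0325 f 24.5 ft [ 0.2  0.8 -2.2]
tool shift mm [-192.7    0.7   72. ] turn 0.1
tip row 77 widths [(0, 0), (30, 0), (60, 0), (90, 60), (120, 67), (150, 65), (180, 55), (210, 50), (240, 46), (270, 49), (300, 0), (330, 0), (360, 0), (390, 0), (420, 0)]
0 tip top,ctr,shoulder [[316.0, 70.0], [316.0, 74.0], [316.0, 253.0]]
5 tip top,ctr,shoulder [[316.0, 71.0], [316.0, 72.0], [316.0, 261.0]]
10 tip top,ctr,shoulder [[315.0, 75.0], [316.0, 72.0], [316.0, 270.0]]
15 tip top,ctr,shoulder [[315.0, 82.0], [315.0, 76.0], [316.0, 280.0]]
20 tip top,ctr,shoulder [[315.0, 94.0], [315.0, 83.0], [316.0, 291.0]]
25 tip top,ctr,shoulder [[315.0, 110.0], [315.0, 94.0], [316.0, 303.0]]
30 tip top,ctr,shoulder [[314.0, 132.0], [315.0, 109.0], [316.0, 315.0]]
```

Emit:
{"api": "carry_out", "payload": {
  "rows": [
    [25,0,0,-10,0],
    [25,0,0,-20,0],
    [25,0,0,-20,0],
    [25,0,0,-10,0],
    [25,-5,-10,0,0],
    [25,-10,-22,0,0],
    [25,-15,-35,0,0],
    [25,-17,-42,0,-2],
    [25,-17,-42,0,-2],
    [25,-17,-42,0,0]
  ],
  "force": 50
}}

```text
time_s: 15.82
position: [0.605, -0.1255, 0.2313]
tcp_rot: [-180.0, 0.1, -4.2]
ft_force: [0.6, 1.3, -1.9]
opening: 0.0321
finger_force: 52.9
```

Emit:
{"api": "carry_out", "payload": {
  "rows": [
    [25,-17,-42,0,0],
    [25,-17,-42,0,0],
    [25,-17,-42,0,0],
    [25,-17,-40,0,0],
    [25,-15,-40,0,0],
    [25,-12,-30,0,0],
    [25,-8,-20,0,0],
    [25,0,-10,0,0],
    [25,0,0,0,0]
  ]
}}

```text
time_s: 16.95
position: [0.5232, 0.1454, 0.2317]
tcp_rot: [180.0, 0.0, -4.2]
ft_force: [0.1, 0.4, -1.8]
opening: 0.0322
finger_force: 52.9
```

```bash
python3 - <<'E'
from h import *
from rig import imaging
to([.539,.154,.18],-4)
im=imaging.get_image("scene");np.save("scene2.npy",im,allow_pickle=True);cv2.imwrite("pics/scene2.png",im["color"][:,:,::-1])
g=im["color"].astype(int);m=((g[:,:,0]>150)&(g[:,:,0]-g[:,:,2]>50)&(g[:,:,1]>g[:,:,0]*.78)).astype(np.uint8)
n,l,st,c=cv2.connectedComponentsWithStats(m)
print([(s.tolist(),cc.round().tolist()) for s,cc in zip(st,c) if 40<s[4]<5000])
from rig import robot
o=robot.get_obs();q=o["position"];y=np.radians(o["tcp_rot"][2])
for a in (0,10,15,20):
    A=np.radians(a);print(a,pix(im,[q+[0,0,-.009]+np.array([np.cos(A)*np.cos(y),np.cos(A)*np.sin(y),np.sin(A)])*s for s in(.09,.036,-.156,-.21)]).round().tolist())
E
```

```text
t16.95 pos [0.5232 0.1454 0.2317] rot [ 1.7999e+02  2.0000e-02 -4.2300e+00] j [ -20.   24.   -2.  105.    1.   51. -117.] open 0.0322 f 52.9 ft [ 0.1  0.4 -1.8]
tool shift mm [15.1 -9.7 51.7] turn -0.2
[([322, 144, 39, 22, 329], [341.0, 153.0]), ([371, 161, 27, 17, 214], [383.0, 169.0]), ([219, 241, 13, 8, 56], [225.0, 245.0]), ([180, 256, 14, 9, 63], [187.0, 260.0])]
0 [[396.0, 185.0], [381.0, 173.0], [333.0, 135.0], [321.0, 125.0]]
10 [[396.0, 180.0], [381.0, 171.0], [333.0, 144.0], [321.0, 137.0]]
15 [[396.0, 177.0], [381.0, 170.0], [334.0, 148.0], [322.0, 143.0]]
20 [[396.0, 174.0], [381.0, 169.0], [335.0, 153.0], [323.0, 149.0]]
```

Emit:
{"api": "carry_out", "payload": {
  "rows": [
    [25,7,-5,15,0],
    [25,8,-5,30,0],
    [25,0,0,30,0],
    [25,0,0,15,0]
  ],
  "force": 20
}}

```text
time_s: 17.5
position: [0.5387, 0.1533, 0.1396]
tcp_rot: [179.9, 0.1, -4.3]
ft_force: [0.9, 0.1, -1.0]
opening: 0.0319
finger_force: 52.8
```

Emit:
{"api": "carry_out", "payload": {
  "rows": [
    [25,0,0,7,0],
    [25,0,0,7,0],
    [25,0,0,7,0],
    [25,0,0,7,0],
    [25,0,0,7,0],
    [25,0,0,7,0],
    [25,0,0,7,0],
    [25,0,0,0,0]
  ]
}}

```text
time_s: 18.5
position: [0.5387, 0.154, 0.0923]
tcp_rot: [180.0, 0.1, -4.3]
ft_force: [-0.1, 0.3, 0.6]
opening: 0.0322
finger_force: 53.3
```

```bash
cat > ck.py <<'E'
from h import *
from rig import imaging, robot
to([.539,.154,.086],-4)
im=imaging.get_image("scene");cv2.imwrite("pics/scene_last.png",im["color"][:,:,::-1])
g=im["color"].astype(int);m=((g[:,:,0]>150)&(g[:,:,0]-g[:,:,2]>50)&(g[:,:,1]>g[:,:,0]*.78)).astype(np.uint8)
n,l,st,c=cv2.connectedComponentsWithStats(m)
print([(s.tolist(),cc.round().tolist()) for s,cc in zip(st,c) if 40<s[4]<5000 and s[0]>300])
o=robot.get_obs();q=o["position"];y=np.radians(o["tcp_rot"][2])
for a in (-5,0,5,10,15):
    A=np.radians(a);print(a,pix(im,[q+[0,0,-.009]+np.array([np.cos(A)*np.cos(y),np.cos(A)*np.sin(y),np.sin(A)])*s for s in(.09,.036,-.156,-.21)]).round().tolist())
E
python3 ck.py
```

```text
t18.50 pos [0.5387 0.154  0.0923] rot [ 1.7998e+02  6.0000e-02 -4.2700e+00] j [ -21.   37.   -2.  108.    2.   35. -118.] open 0.0322 f 53.3 ft [-0.1  0.3  0.6]
tool shift mm [0.3 0.  6.3] turn -0.3
[([324, 166, 36, 33, 376], [342.0, 181.0]), ([373, 203, 26, 24, 226], [385.0, 215.0])]
-5 [[396.0, 228.0], [383.0, 215.0], [338.0, 172.0], [326.0, 161.0]]
0 [[396.0, 226.0], [383.0, 214.0], [338.0, 176.0], [326.0, 166.0]]
5 [[397.0, 224.0], [383.0, 214.0], [338.0, 180.0], [326.0, 171.0]]
10 [[397.0, 222.0], [383.0, 213.0], [338.0, 184.0], [326.0, 176.0]]
15 [[397.0, 219.0], [383.0, 212.0], [338.0, 188.0], [327.0, 182.0]]
```

Emit:
{"api": "carry_out", "payload": {
  "rows": [
    [25,0,0,3,0],
    [25,0,0,2,0],
    [25,0,0,1,0],
    [25,0,0,0,0]
  ]
}}

```text
time_s: 19.05
position: [0.5393, 0.154, 0.0872]
tcp_rot: [-180.0, -0.0, -4.3]
ft_force: [-0.1, -0.4, 7.0]
opening: 0.0325
finger_force: 54.0
```

```bash
python3 ck.py
```

```text
t19.05 pos [0.5393 0.154  0.0872] rot [-1.7999e+02 -3.0000e-02 -4.3000e+00] j [ -21.   37.   -2.  108.    2.   35. -118.] open 0.0325 f 54.0 ft [-0.1 -0.4  7. ]
tool shift mm [-0.3  0.   1.2] turn -0.3
[([324, 166, 37, 34, 385], [342.0, 181.0]), ([373, 205, 25, 24, 223], [384.0, 217.0])]
-5 [[396.0, 230.0], [382.0, 217.0], [338.0, 174.0], [326.0, 163.0]]
0 [[396.0, 228.0], [383.0, 216.0], [338.0, 178.0], [326.0, 168.0]]
5 [[397.0, 226.0], [383.0, 215.0], [338.0, 181.0], [326.0, 173.0]]
10 [[397.0, 223.0], [383.0, 214.0], [338.0, 185.0], [327.0, 178.0]]
15 [[397.0, 221.0], [383.0, 213.0], [338.0, 189.0], [327.0, 183.0]]
```

Emit:
{"api": "carry_out", "payload": {
  "rows": [
    [25,0,0,1,0],
    [25,0,0,0.5,0],
    [25,0,0,0,0]
  ]
}}

```text
time_s: 19.48
position: [0.5393, 0.154, 0.087]
tcp_rot: [-180.0, -0.1, -4.3]
ft_force: [-9.3, -2.3, 34.8]
opening: 0.0321
finger_force: 57.0
```

Emit:
{"api": "carry_out", "payload": {
  "rows": [
    [20,0,0,0,0],
    [20,0,0,0,0],
    [20,0,0,0,0]
  ],
  "force": 110
}}

```text
time_s: 19.85
position: [0.5394, 0.1541, 0.0873]
tcp_rot: [-180.0, -0.1, -4.3]
ft_force: [-10.5, -3.5, 40.6]
opening: 0.0306
finger_force: 105.8
```

Emit:
{"api": "carry_out", "payload": {
  "rows": [
    [20,0,0,-5,0],
    [20,0,0,-15,0],
    [20,0,0,-20,0],
    [20,0,0,-20,0],
    [20,0,0,-20,0],
    [20,0,0,-10,0],
    [20,0,0,-3,0],
    [20,0,0,0,0],
    [20,0,0,0,0]
  ]
}}

```text
time_s: 20.98
position: [0.5388, 0.154, 0.1778]
tcp_rot: [180.0, 0.1, -4.3]
ft_force: [-0.2, 0.1, -1.8]
opening: 0.0305
finger_force: 109.1
```

```bash
python3 ck.py; python3 - <<'E'
from h import *
from rig import imaging
a=cv2.imread("pics/scene_last.png")[90:270,250:480];w=imaging.get_image("top")["color"][190:340,110:350,::-1]
cv2.imwrite("pics/fin.png",cv2.hconcat([cv2.resize(a,(520,407),interpolation=2),cv2.resize(w,(280,407))]))
E
```

```text
t20.98 pos [0.5388 0.154  0.1778] rot [ 1.7998e+02  5.0000e-02 -4.2800e+00] j [ -21.   29.   -2.  105.    1.   45. -117.] open 0.0305 f 109.1 ft [-0.2  0.1 -1.8]
tool shift mm [ 0.2 -0.1 91.8] turn -0.3
[([324, 142, 36, 35, 392], [343.0, 157.0]), ([376, 176, 26, 28, 247], [388.0, 191.0])]
-5 [[400.0, 205.0], [386.0, 192.0], [339.0, 148.0], [327.0, 137.0]]
0 [[400.0, 203.0], [386.0, 191.0], [339.0, 152.0], [327.0, 142.0]]
5 [[401.0, 200.0], [386.0, 190.0], [339.0, 156.0], [327.0, 148.0]]
10 [[401.0, 198.0], [386.0, 189.0], [339.0, 161.0], [327.0, 153.0]]
15 [[401.0, 195.0], [386.0, 188.0], [339.0, 165.0], [328.0, 159.0]]
```

View pics/fin.png

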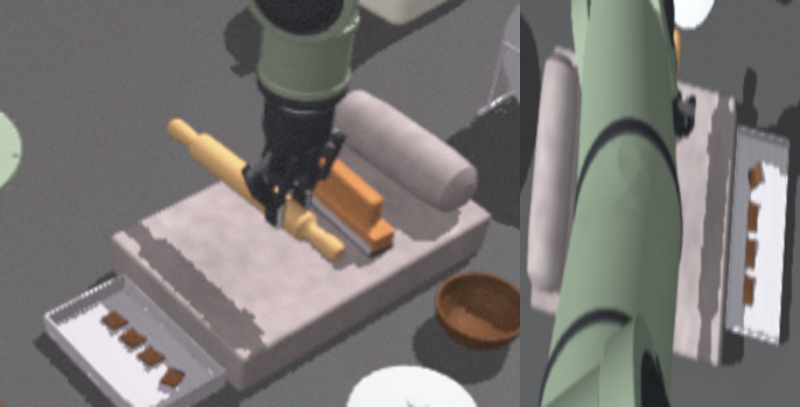

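The last picture shows the pin held above the swept slab, inner end at (177,128) and outer end at (340,248), with the chips in the tray and the scraper in place. A quick silhouette fit will check that it's level.

```bash
cat > lev.py <<'E'
from h import *
from rig import imaging, robot
from scipy.optimize import minimize
o=robot.get_obs();q=o["position"];y0=np.radians(o["tcp_rot"][2])
im=imaging.get_image("scene");g=im["color"].astype(int)
m=((g[:,:,0]>110)&(g[:,:,0]-g[:,:,2]>40)&(g[:,:,1]>g[:,:,0]*.74)).astype(np.uint8)
m[:,:315]=0;m[:,410:]=0;m[:130]=0;m[210:]=0
n,l,st,c=cv2.connectedComponentsWithStats(m);k=[i for i in range(1,n) if st[i,4]>150];print(st[k].tolist())
m=np.isin(l,k).astype(np.uint8)
ph=np.linspace(0,2*np.pi,24)
def sil(p):
    A=np.radians(p[0]);Y=y0;S=8;out=np.zeros((480*2,640*2),np.uint8)
    ax=np.array([np.cos(A)*np.cos(Y),np.cos(A)*np.sin(Y),np.sin(A)]);s=np.array([-np.sin(Y),np.cos(Y),0]);v=np.cross(ax,s)
    C=q+np.array([0,0,-.009+p[2]/1000])+ax*(-.06+p[1]/1000)
    for a,b,ra,rb in((-.15,-.096,.0105,.0095),(-.096,.096,.017,.017),(.096,.15,.0095,.0105)):
        P=np.array([C+ax*t+r*(np.cos(f)*s+np.sin(f)*v) for t,r in((a,ra),(b,rb)) for f in ph])
        cv2.fillConvexPoly(out,cv2.convexHull((pix(im,P)*2+.5).round().astype(np.int32)),1)
    return cv2.resize(out,(640,480),interpolation=cv2.INTER_AREA) if 0 else out
M=cv2.resize(m,(1280,960),interpolation=cv2.INTER_NEAREST)
vis=np.zeros_like(M);
for i in k: x,y,w,h,_=st[i];vis[2*y-12:2*(y+h)+12,2*x-12:2*(x+w)+12]=1
# ignore columns hidden by the gripper (between the two pieces)
b=sorted((st[i,0],st[i,0]+st[i,2]) for i in k);vis[:,2*(b[0][1]-10):2*(b[-1][0]+10)]=0
f=lambda p:((sil(p)!=M)&(vis>0)).sum()
best=min(((f((a,s,z)),a,s,z) for a in range(-6,13,2) for s in(-6,0,6) for z in(-6,-3,0,3,6)))
r=minimize(f,best[1:],method="Nelder-Mead",options=dict(initial_simplex=[np.add(best[1:],d) for d in([0,0,0],[3,0,0],[0,4,0],[0,0,3])]))
print(best,r.x.round(1),r.fun,M.sum())
E
python3 lev.py
```

```text
[[324, 142, 43, 42, 490], [375, 177, 28, 28, 334]]
(np.int64(261), 2, 0, 0) [ 2.2 -2.4 -0.8] 208.0 3296
```

```bash
python3 -c "from rig import robot; print(robot.job_done())"
```

```text
the job is handed in; nothing more can be done
None
```

I swept the four chips into the tray with the scraper and stood it back in its place. I then drew the pin out slanted, outer end first, and handed the job in at about 21 s; it is held about 2° off level, about 9 cm above the middle of the swept part. To level the pin I pressed it down on the slab, which briefly put about 40 N on the wrist sensor.

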